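# Slide the card terminal past its spring lock to the pay end

### The arm

A 6-joint arm with a two-finger parallel gripper is mounted at the origin on the work surface. World frame = base frame: x ahead of the robot, y to its left, z up, the work surface at z = 0. Lengths are in mm, angles in rad, forces in N, time in s.
With the tool pointing down it reaches from about 275 to 1000 mm from the base axis. Payload 8.4 kg.
Tool frame: the origin (TCP) lies on the centre line of the jaws, within the pads' length; the fingertips stand r.tip_reach ahead of it and the grasp point (between the pads) lies 11 mm behind it (r.tip_reach is the distance from the TCP to the fingertips, in mm); z points along the fingers, y is the line along which they close (so a half turn about z gives the same grasp; the last joint's range is limited). The gripper opens to 85 mm and grips with 20 to 120 N. Pads are 22 mm wide; open, the fingers measure 114 mm over their backs; the gripper's body (76 mm by 85 mm) begins 54 mm behind the grasp point. The pads swing forward as they close: fully open they stand 13 mm farther back than shut.
Start: joints at [-1.131, 0.353, 1.633, -0, 1.155, -0.002], TCP at [267.229, -564.993, 239.281] pointing down, gripper open.
Joint ranges: [-2.63, 2.63], [-0.92, 2.1], [0.06, 2.66], [-1.3, 4.44], [0, 2.69], [-3.02, 3.02]. Speed limits (rad/s): [2.22, 2.22, 2.79, 3.14, 3.14, 3.14].

### API

Orientations are given as [roll, pitch, yaw] about the fixed x, y, z axes, in that order (R = Rz(yaw) Ry(pitch) Rx(roll)).
In Python, from rig import r gives the robot as it stands.
- The arm moves only by the tool carry_out, never from a script. Its argument "targets" is a list of rows, each an object with "dp": the shift along the tool's x, y, z in mm, a list of three; "yaw": the turn about the tool's z in degrees. A call has 1 to 12 rows; each row is the pose to reach, as a shift and turn from the pose commanded when the call began, along the tool's axes at that moment; what a row does not reach only later rows make up. A row lasts 1/8 s, in which the tool goes at most 62.5 mm and 10.7 degrees, less where a joint would pass 70% of its speed; a pose out of reach is approached as far as the arm can. A call with a gripper value outside its range is refused whole. "fingers" is the opening, from -1 (shut) to 1 (fully open), so that 0 is half open, set as the call begins (left out, the last holds). The fingers move at their own pace and stop on an object; "grip_force" is the grip in N (left out, the last holds). Time passes only in rows, so rows that repeat a pose let the fingers close. It gives the time, the measured TCP pose, the force, the opening and the grip force at its end, in the units of the state.
- r.sense(): the state, without advancing time (a new reading comes with each control period).
- r.grab_frame(name): name is "scene" or "top" or "wrist"; returns the picture (400x640x3 uint8, red, green, blue); there is no depth.
- r.get_calibration(name): a dict with "fx", "fy", "cx", "cy" (pixels), "rvec" (rotation vector, rad) and "tvec" (3), from world to camera coordinates, as OpenCV has them. Camera axes: x right, y down, z forward; pixel columns grow to the right and rows downward; lengths in mm; the calibration is good to about 2 mm. A picture is of the moment at which its call begins: read the wrist's pose just before it. get_calibration takes no time and is no camera call; for the wrist camera it gives the pose at the moment of the call.
- r.sign_off(): hands the job in; it is judged then, once.
The state is a dict: "clock": time; "qpos": joint angles; "qvel": joint speeds; "joint_efforts": joint torques, N m; "eef_pos": TCP position; "tcp_rot": TCP orientation; "contact_force": force on the tool from outside, world axes, zero at the start; "wrist_torque": the same for the moment, N m; "opening": opening from 0.0 (shut) to 1.0 (fully open); "grasp_force": force on a finger pad.
Only numpy, scipy, OpenCV 4.12 (cv2) and the standard library are available. Lean on these libraries where they do the work, as an engineer would, in place of code of your own. Each camera call takes 0.05 s, during which the arm holds its last target. There are 200 camera calls.

### The job

Bring the card terminal to the pay end of its counter track: with the fingertips press the green release bar down, and while holding it down push the orange tab so that the carriage slides over the red locking pin, then keep pushing until the pin has sprung up behind the carriage and locks it there. Only press and push, gently: do not grip, lift or force anything, and leave the other things on the counter where they are.

Things in the scene. Friction and masses are not known exactly. Their poses are not given: they have to be found in the camera images.
- track: Black base plate with two aluminium rails, fixed on the counter, 317 x 186 x 12 mm. Origin: on the counter, under the locking pin. +x: slide direction, parking end to pay end; +y: release bar's side; z up. Plate spans x -172..145, y -116..70 mm. Rails along x at |y| 14..30 mm, tops 27 mm above the counter; lips hold the carriage down. End stops: carriage origin from x -105 to +78 mm.
- pin (a point): Top of the red locking pin when it is up (this point is fixed to the track): on the track's x = 0, y = 0, 19 mm above the counter. The pin is 10 mm long along x, 20 mm wide, and stands 7 mm above the channel floor between the rails, so that it blocks the carriage.
- latch (a joint): How far the green release bar is pressed, in m: 0 up, 0.011 fully down (hard stop). Bar and red pin are one piece on a spring (about 2 N at the top, 4 N at the bottom). From 0.007 on the pin lets the carriage pass: press 8 to 10 mm. A carriage over the pin keeps it at about 0.007; once neither carriage nor finger is in the way it springs up to 0 by itself.
- bar (a point): Centre of the top face of the green release bar (moves with it). The bar is a flat strip 130 mm long (track x -125..+5 mm) and 32 mm wide (track y 34..66 mm); its top is 38 mm above the counter when up, 27 mm when fully down. A finger can slide along it while pressing.
- carriage: Carriage with the white card terminal, 0.6 to 1.1 kg, on slick glides, loose but held in the track, axes parallel to the track's. Origin: centre of the underside of its steel runner (110 mm long in x), 12 mm above the counter, at track y 0. Deck and terminal span y -124..+20 mm, tops 63 mm above the counter. Origin at track x -60 mm or less: before the pin; +60 mm or more: past it, locked.
- tab (a point): Middle of the rear (-x) face of the carriage's orange push tab, an upright plate 8 mm thick over the release bar: at (26, 50, 40) mm in the carriage's frame. It reaches across the bar (track y 12..66 mm), 44 to 60 mm above the counter, so a finger standing on the bar behind it and moving in +x pushes it.
- cup: Orange takeaway cup with white lid, 86 mm across, 118 mm tall, a loose bystander. Origin: centre of its underside; z up.
- mug: White mug, 80 mm across, 85 mm tall, with a handle, a loose bystander. Origin: centre of its underside; z up.
- sugar: Amber jar with steel cap, 64 mm across, 90 mm tall, a loose bystander. Origin: centre of its underside; z up.
- penpot: Square wooden pen pot, 70 mm wide, 90 mm tall, with three pens standing up to about 140 mm, a loose bystander. Origin: centre of its underside; z up.
- phone: Black phone lying flat, 75 x 150 x 10 mm, a loose bystander. Origin: centre of its underside; z up.
- stapler: Red and grey stapler, 50 x 130 mm, 53 mm tall, a loose bystander. Origin: centre of its underside; z up.
Not all that is in view belongs to the job. Leave any blue look-alike of the carriage alone.

How it is judged:
By the outcome, as a careful person would: the job done as asked, in the order asked, and still so for the second after the job is handed in, with the robot touching nothing.
It also fails if it takes over 35 s, if anything falls off the work surface, if the arm or the gripper's body presses on something with over 40 N, if the wrist force passes 120 N, or if a joint passes its speed limit or range.

## Working session

There is one attempt and no reset: what is moved stays moved. The work goes in short steps, Python scripts to look and compute and a tool call to move; the robot and the scene stay as the last step left them, time stands still between calls to the robot, and variables do not carry over. Pictures are saved under pics/ and viewed, at most 10 in all, crops included, and the job is handed in when it is done.

Besides the shell and the picture viewer there is one more tool, called after "Call:" in YAML: its name, and indented under it one key for each argument. carry_out: Moves the arm, as the interface text tells. Its arguments: {"type":"object","properties":{"targets":{"type":"array","items":{"type":"object","properties":{"dp":{"type":"array","items":{"type":"number"}},"yaw":{"type":"number"}}}},"fingers":{"type":"number"},"grip_force":{"type":"number"}},"required":["targets"]}

```bash
mkdir -p pics; python3 - <<'E'
from rig import r
import cv2
s=r.sense(); print(s, r.tip_reach)
for n in("scene","top"):
    cv2.imwrite(f"pics/{n}0.png",r.grab_frame(n)[:,:,::-1]); print(n,r.get_calibration(n))
E
```

```text
{'clock': 0.0, 'qpos': array([-1.13140490e+00,  3.53645711e-01,  1.63412202e+00,  4.69238718e-05,
        1.15519830e+00, -2.41672468e-03]), 'qvel': array([ 5.56183623e-04,  1.49880758e-03, -3.97398471e-04,  2.33665013e-05,
       -9.95995222e-04, -1.25805894e-03]), 'joint_efforts': array([-9.62427803e-04, -6.05258346e+01, -3.42067909e+01, -1.21336452e-04,
        9.48950270e-03, -3.81835406e-06]), 'eef_pos': array([ 267.04323522, -564.57206003,  238.56837602]), 'tcp_rot': array([-3.14021938e+00, -4.62223729e-05,  4.41789146e-01]), 'contact_force': array([0.03668951, 1.00130561, 0.00619604]), 'wrist_torque': array([ 0.02460597, -0.01341239,  0.00902212]), 'grasp_force': 0.0, 'opening': 1.0014340713948464} 8.0
scene {'fx': 439.460811174448, 'fy': 439.460811174448, 'cx': 322.2347954087955, 'cy': 191.5284208166741, 'rvec': array([ 1.59500357,  2.03263514, -0.80004006]), 'tvec': array([ 140.55938642, -339.52848208, 1794.72976355])}
top {'fx': 363.1773961351875, 'fy': 363.1773961351875, 'cx': 317.6641597451798, 'cy': 200.57867469161448, 'rvec': array([ 2.17440571, -2.13264289,  0.12033352]), 'tvec': array([  -9.72516502,  535.4938304 , 1079.4103073 ])}
```

View pics/top0.png

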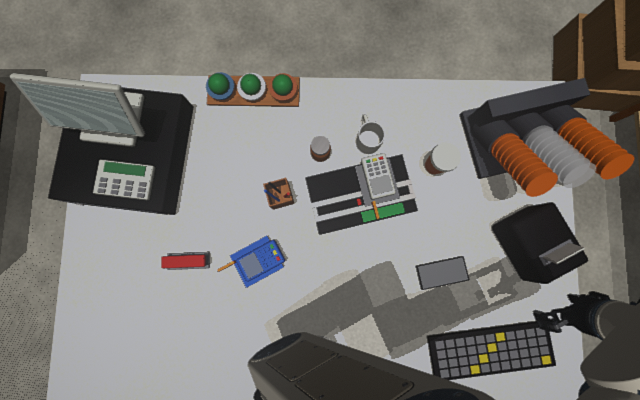

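View pics/scene0.png

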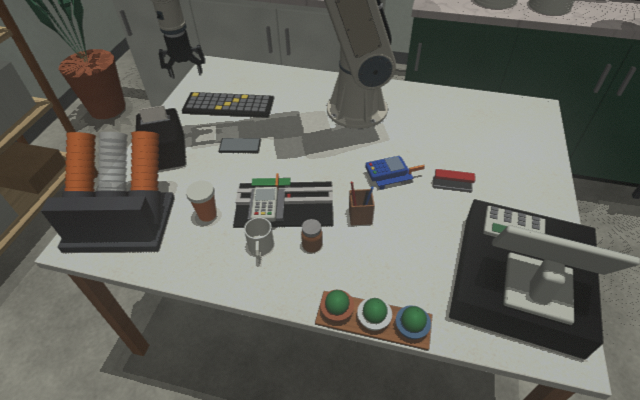

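The top view shows the track at about (362,195). The pin is at (360,201), the green bar runs from about (362,215) to (404,210), and the tab is at (375,210). The pay end is to the image left. I'll enlarge that area.

```bash
python3 - <<'E'
import cv2
a=cv2.imread("pics/top0.png")[140:245,295:435]
cv2.imwrite("pics/topc.png",cv2.resize(a,None,fx=5.7,fy=5.7,interpolation=cv2.INTER_CUBIC))
E
```

```text
(no output)
```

View pics/topc.png

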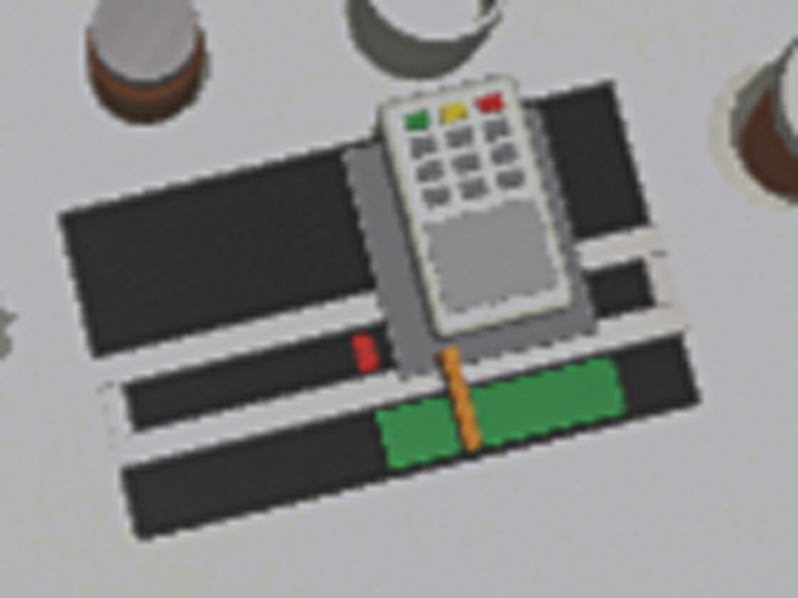

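The crop shows plate corners (62,214), (137,538), (697,402), (613,84), pin (366,352), bar corners (377,412), (390,468), (627,412), (618,360), and the tab's rear top edge running (459,347) to (480,447).

```bash
cat > h.py <<'E'
import numpy as np, cv2
from rig import r
from scipy.optimize import least_squares
def unproj(c,px,z):
    R,_=cv2.Rodrigues(np.array(c["rvec"])); t=np.array(c["tvec"])
    d=R.T@np.array([(px[0]-c["cx"])/c["fx"],(px[1]-c["cy"])/c["fy"],1]); o=-R.T@t
    return o+d*(z-o[2])/d[2]
E
python3 - <<'E'
from h import *
c=r.get_calibration("top")
f=lambda u,v:((u+.5)/5.7-.5+295,(v+.5)/5.7-.5+140)
P=[(62,214,12,145,-116),(137,538,12,145,70),(697,402,12,-172,70),(613,84,12,-172,-116),(366,352,19,0,0),
(377,412,38,5,34),(390,468,38,5,66),(627,412,38,-125,66),(618,360,38,-125,34)]
W=np.array([unproj(c,f(u,v),z)[:2] for u,v,z,_,_ in P]); T=np.array([p[3:] for p in P],float)
def m(p,T): C,S=np.cos(p[2]),np.sin(p[2]); return T@np.array([[C,S],[-S,C]])+p[:2]
q=least_squares(lambda p:(m(p,T)-W).ravel(),[550,-100,1.5],loss='soft_l1',f_scale=2).x
print(q,np.degrees(q[2])); print(np.round(m(q,T)-W,1))
C,S=np.cos(q[2]),np.sin(q[2])
for u,v in[(459,347),(480,447)]:
    w=unproj(c,f(u,v),60)[:2]-q[:2]; print("tab",w@[C,S],w@[-S,C])
np.save("q.npy",q)
print(m(q,np.array([[-70,50.],[0,0],[80,50]])))
E
```

```text
[ 537.18019651 -126.59748346    1.8237937 ] 104.49568155460776
[[ 1.5  2.1]
 [-1.3  0.4]
 [-1.7 -3.3]
 [ 2.1 -0.9]
 [-0.1 -0. ]
 [ 0.1  0.4]
 [-1.2 -0.6]
 [-0.9 -0.8]
 [ 2.4  2.7]]
tab -42.591634474616264 12.434047100282111
tab -40.11875452525614 65.71045958183274
[[ 506.29336337 -206.88449075]
 [ 537.18019651 -126.59748346]
 [ 468.74730842  -61.65951439]]
```

Tab rear face is at track x≈-41, so the carriage origin is ≈-67, before the pin as expected. The heights and sizes fit to within about 3 mm. I'll work out the approach: fingers shut, with the tool's y along the track's -x.

```bash
cat >> h.py <<'E'
from scipy.spatial.transform import Rotation as Ro
q=np.load("q.npy")
def tw(x,y,z): C,S=np.cos(q[2]),np.sin(q[2]); return np.array([q[0]+C*x-S*y,q[1]+S*x+C*y,z])
def track(w): C,S=np.cos(q[2]),np.sin(q[2]); d=np.array(w)-[q[0],q[1],0]; return np.array([C*d[0]+S*d[1],-S*d[0]+C*d[1],d[2]])
def rel(w,s=None):
    s=s or r.sense(); return Ro.from_euler('xyz',s["tcp_rot"]).as_matrix().T@(np.array(w)-s["eef_pos"])
E
python3 - <<'E'
from h import *
print(rel([380,-300,239]).round(1),rel(tw(-75,50,150)).round(1),tw(-75,50,150), "yaw",np.degrees(q[2])-90, np.degrees(r.sense()["tcp_rot"]))
E
```

```text
[ 2.152e+02 -1.909e+02 -1.000e-01] [ 368.3 -216.1   88.9] [ 507.54489853 -211.72532329  150.        ] yaw 14.495681554607756 [-1.79927804e+02  4.77896068e-04  2.53124943e+01]
```

Call:
carry_out:
  targets:
    - {"dp":[27,-24,0],"yaw":0}
    - {"dp":[60,-53,0],"yaw":0}
    - {"dp":[100,-88,0],"yaw":2}
    - {"dp":[140,-124,0],"yaw":4}
    - {"dp":[180,-158,0],"yaw":6}
    - {"dp":[215,-186,0],"yaw":8}
    - {"dp":[255,-194,10],"yaw":10}
    - {"dp":[295,-202,30],"yaw":10.8}
    - {"dp":[330,-209,50],"yaw":10.8}
    - {"dp":[355,-214,70],"yaw":10.8}
    - {"dp":[368,-216,89],"yaw":10.8}
    - {"dp":[368,-216,89],"yaw":10.8}
  fingers: -1
  grip_force: 20

```text
clock: 1.6
eef_pos: [506.7, -211.8, 148.7]
tcp_rot: [-3.14, 0.003, 0.254]
contact_force: [-0.6, 0.5, 0.4]
opening: 0.001
grasp_force: 0.0
```

```bash
python3 - <<'E'
from h import *
c=r.get_calibration("wrist"); im=r.grab_frame("wrist")
cv2.imwrite("pics/w1.png",im[:,:,::-1]); s=r.sense()
print(s["clock"],s["eef_pos"],np.degrees(s["tcp_rot"]),track(s["eef_pos"]),s["contact_force"],s["opening"],r.tip_reach)
R,_=cv2.Rodrigues(c["rvec"])
for p in [(0,0,19),(5,34,38),(5,66,38),(-125,34,38),(-125,66,38),(-41,12,60),(-41,66,60)]:
    print(p,cv2.projectPoints(tw(*p),np.array(c["rvec"]),np.array(c["tvec"]),np.array([[c["fx"],0,c["cx"]],[0,c["fy"],c["cy"]],[0,0,1]]),None)[0].ravel().round(1))
E
```

```text
1.65 [ 506.77465361 -212.40012036  149.64809253] [-1.79943858e+02  9.70416360e-02  1.45393458e+01] [-75.4605182   50.91463179 149.64809253] [-0.79725811 -0.46135658 -0.51023191] -0.000507450781893067 8.0
(0, 0, 19) [220.5 124. ]
(5, 34, 38) [209.9 173.7]
(5, 66, 38) [213.5 215.8]
(-125, 34, 38) [389.8 174. ]
(-125, 66, 38) [387.5 216. ]
(-41, 12, 60) [267.7 147.2]
(-41, 66, 60) [270.9 226.1]
```

View pics/w1.png

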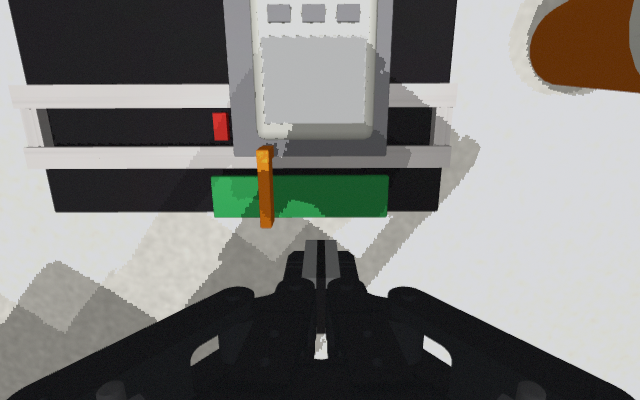

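The wrist view agrees with the fit: bar corners (211,176), (388,176), (214,217), (388,216) are within 2 px of prediction. The tab's rear edge is at column 273 (track x≈-43), and the pin is up at (220,126). The fingertips are above the bar line, behind the tab, so I'll descend.

Call:
carry_out:
  targets:
    - {"dp":[0,0,20]}
    - {"dp":[0,0,45]}
    - {"dp":[0,0,70]}
    - {"dp":[0,0,88]}
    - {"dp":[0,0,98]}
    - {"dp":[0,0,101]}
    - {"dp":[0,0,104]}
    - {"dp":[0,0,107]}
    - {"dp":[0,0,107]}

```text
schema error: expected keys dp, yaw
```

Call:
carry_out:
  targets:
    - {"dp":[0,0,20],"yaw":0}
    - {"dp":[0,0,45],"yaw":0}
    - {"dp":[0,0,70],"yaw":0}
    - {"dp":[0,0,88],"yaw":0}
    - {"dp":[0,0,98],"yaw":0}
    - {"dp":[0,0,101],"yaw":0}
    - {"dp":[0,0,104],"yaw":0}
    - {"dp":[0,0,107],"yaw":0}
    - {"dp":[0,0,107],"yaw":0}

```text
clock: 2.78
eef_pos: [508.0, -212.6, 43.7]
tcp_rot: [3.141, -0.001, 0.253]
contact_force: [0.0, -0.7, 2.7]
opening: 0.005
grasp_force: 1.2
```

```bash
python3 - <<'E'
from h import *
for i in range(2):
    im=r.grab_frame("wrist"); s=r.sense()
    print(s["clock"],track(s["eef_pos"]).round(1),s["contact_force"].round(1))
cv2.imwrite("pics/w2.png",im[:,:,::-1])
E
```

```text
2.825 [-76.   49.8  43.7] [ 1.1 -1.   2.4]
2.875 [-76.   49.8  43.7] [ 0.7 -1.   2.9]
```

View pics/w2.png

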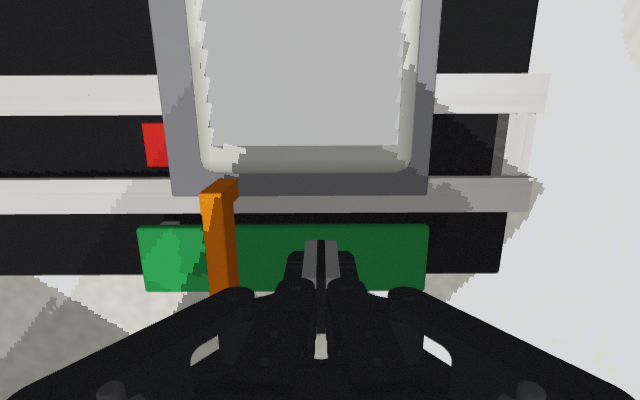

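The tips stand on the bar behind the tab at about (320,245), and the tab's rear face is at column ~238. Tip height of 35.7 with about 2.7 N fits a press of roughly 2 mm. I'll press about 6.7 mm more.

Call:
carry_out:
  targets:
    - {"dp":[0,0,2],"yaw":0}
    - {"dp":[0,0,4],"yaw":0}
    - {"dp":[0,0,6],"yaw":0}
    - {"dp":[0,0,6.8],"yaw":0}
    - {"dp":[0,0,6.8],"yaw":0}
    - {"dp":[0,0,6.8],"yaw":0}

```text
clock: 3.62
eef_pos: [507.8, -212.5, 36.6]
tcp_rot: [3.141, -0.0, 0.253]
contact_force: [0.7, -1.6, 3.4]
opening: -0.003
grasp_force: 1.8
```

```bash
python3 - <<'E'
from h import *
f=[]
for i in range(4):
    im=r.grab_frame("wrist"); s=r.sense(); f.append(s["contact_force"])
print(s["clock"],track(s["eef_pos"]).round(1),np.round(f,1))
E
```

```text
3.825 [-75.7  50.1  36.5] [[ 1.2 -1.2  3.3]
 [ 2.4 -1.   3.5]
 [ 2.4 -1.6  4.3]
 [ 2.  -1.6  2.8]]
```

Call:
carry_out:
  targets:
    - {"dp":[0,-4,0],"yaw":0}
    - {"dp":[0,-8,0],"yaw":0}
    - {"dp":[0,-12,0],"yaw":0}
    - {"dp":[0,-15,0],"yaw":0}
    - {"dp":[0,-18,0],"yaw":0}
    - {"dp":[0,-21,0],"yaw":0}
    - {"dp":[0,-24,0],"yaw":0}
    - {"dp":[0,-27,0],"yaw":0}
    - {"dp":[0,-30,0],"yaw":0}
    - {"dp":[0,-33,0],"yaw":0}
    - {"dp":[0,-36,0],"yaw":0}

```text
clock: 5.2
eef_pos: [498.9, -177.6, 36.6]
tcp_rot: [3.141, -0.001, 0.253]
contact_force: [1.8, -4.2, 3.3]
opening: 0.0
grasp_force: 2.9
```

```bash
python3 - <<'E'
from h import *
im=r.grab_frame("wrist"); s=r.sense()
print(s["clock"],track(s["eef_pos"]).round(1),s["contact_force"].round(1))
cv2.imwrite("pics/w3.png",im[:,:,::-1])
E
```

```text
5.25 [-39.4  49.8  36.6] [ 3.7 -1.6  3.3]
```

View pics/w3.png

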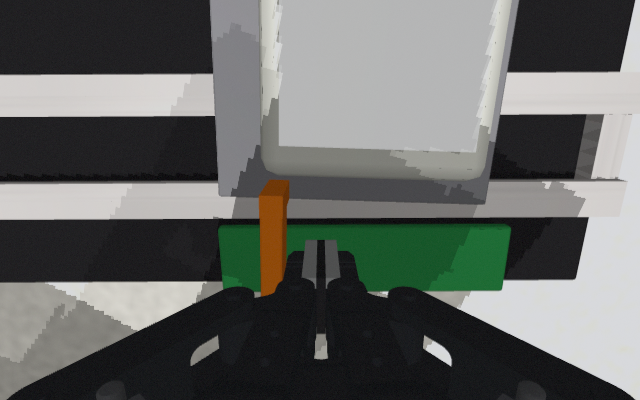

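The fingers are in contact with the tab and the deck now covers the pin, so the carriage is sliding over it. I'll keep pressing up to the bar's end, then raise the tips to the tab only.

Call:
carry_out:
  targets:
    - {"dp":[0,-4,0],"yaw":0}
    - {"dp":[0,-8,0],"yaw":0}
    - {"dp":[0,-12,0],"yaw":0}
    - {"dp":[0,-16,0],"yaw":0}
    - {"dp":[0,-20,0],"yaw":0}
    - {"dp":[0,-24,0],"yaw":0}
    - {"dp":[0,-26,0],"yaw":0}
    - {"dp":[0,-26,0],"yaw":0}
    - {"dp":[0,-26,-5],"yaw":0}
    - {"dp":[0,-26,-10],"yaw":0}
    - {"dp":[0,-26,-15],"yaw":0}
    - {"dp":[0,-26,-15],"yaw":0}

```text
clock: 6.75
eef_pos: [491.8, -152.2, 51.8]
tcp_rot: [-3.141, 0.0, 0.253]
contact_force: [0.1, -1.3, -0.7]
opening: -0.002
grasp_force: 0.0
```

```bash
python3 - <<'E'
from h import *
im=r.grab_frame("top"); s=r.sense(); w=r.grab_frame("wrist")
print(s["clock"],track(s["eef_pos"]).round(1),s["contact_force"].round(1))
a=cv2.resize(im[140:245,295:435],None,fx=5.7,fy=5.7,interpolation=cv2.INTER_CUBIC)[:,:,::-1]
cv2.imwrite("pics/t4.png",a); cv2.imwrite("pics/w4.png",w[:,:,::-1])
E
```

```text
6.8 [-13.4  50.4  51.6] [-0.3  0.8  1.1]
```

View pics/t4.png

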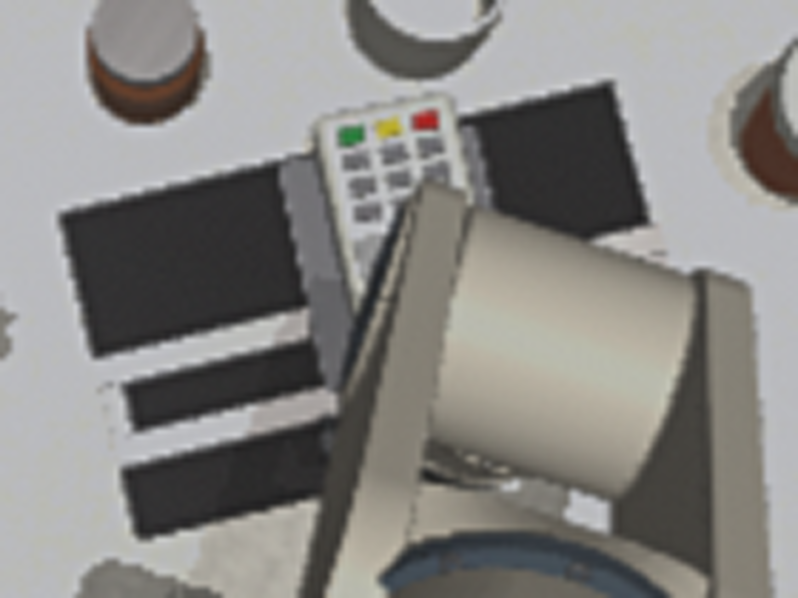

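Terminal key (418,121) moved to (351,135), about 35 mm, so the carriage origin is ≈-33 with the finger centre ≈20 mm ahead of it. The aim is an origin of about +68, so I need ≈100 mm more, slowly.

Call:
carry_out:
  targets:
    - {"dp":[0,-4,0],"yaw":0}
    - {"dp":[0,-9,0],"yaw":0}
    - {"dp":[0,-14,0],"yaw":0}
    - {"dp":[0,-19,0],"yaw":0}
    - {"dp":[0,-24,0],"yaw":0}
    - {"dp":[0,-29,0],"yaw":0}
    - {"dp":[0,-34,0],"yaw":0}
    - {"dp":[0,-39,0],"yaw":0}
    - {"dp":[0,-44,0],"yaw":0}
    - {"dp":[0,-49,0],"yaw":0}
    - {"dp":[0,-54,0],"yaw":0}
    - {"dp":[0,-59,0],"yaw":0}

```text
clock: 8.35
eef_pos: [477.0, -94.9, 51.5]
tcp_rot: [-3.142, 0.0, 0.253]
contact_force: [-2.4, -3.9, 1.5]
opening: -0.001
grasp_force: 2.2
```

Call:
carry_out:
  targets:
    - {"dp":[0,-5,0],"yaw":0}
    - {"dp":[0,-10,0],"yaw":0}
    - {"dp":[0,-15,0],"yaw":0}
    - {"dp":[0,-20,0],"yaw":0}
    - {"dp":[0,-25,0],"yaw":0}
    - {"dp":[0,-30,0],"yaw":0}
    - {"dp":[0,-34,0],"yaw":0}
    - {"dp":[0,-37,0],"yaw":0}
    - {"dp":[0,-39,0],"yaw":0}
    - {"dp":[0,-41,0],"yaw":0}
    - {"dp":[0,-41,0],"yaw":0}

```text
clock: 9.72
eef_pos: [467.0, -55.4, 51.5]
tcp_rot: [-3.141, -0.0, 0.253]
contact_force: [-0.9, -1.3, 1.7]
opening: 0.0
grasp_force: 1.1
```

```bash
python3 - <<'E'
from h import *
s=r.sense(); w=r.grab_frame("wrist")
print(s["clock"],track(s["eef_pos"]).round(1),s["contact_force"].round(1))
cv2.imwrite("pics/w5.png",w[:,:,::-1])
E
```

```text
9.725 [86.5 50.1 51.5] [-0.9 -1.3  1.7]
```

View pics/w5.png

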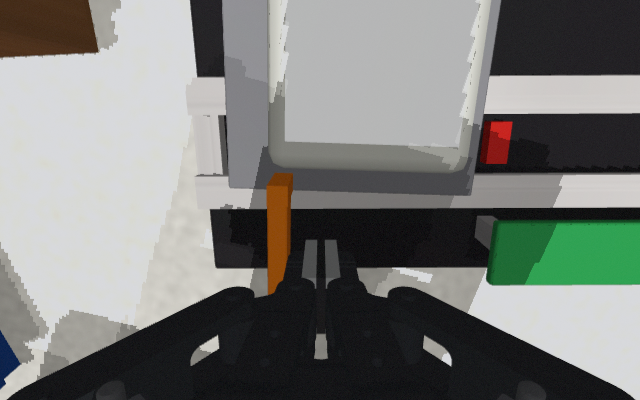

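The red pin stands up behind the carriage at (497,143), and the green bar is up with its side wall visible at (485,230). Now I'll back off and rise.

Call:
carry_out:
  targets:
    - {"dp":[0,4,0],"yaw":0}
    - {"dp":[0,10,0],"yaw":0}
    - {"dp":[0,10,-15],"yaw":0}
    - {"dp":[0,10,-40],"yaw":0}
    - {"dp":[0,10,-75],"yaw":0}
    - {"dp":[0,10,-110],"yaw":0}
    - {"dp":[-40,10,-140],"yaw":0}
    - {"dp":[-80,10,-160],"yaw":0}
    - {"dp":[-80,10,-160],"yaw":0}

```text
clock: 10.9
eef_pos: [390.6, -85.7, 213.6]
tcp_rot: [3.14, -0.002, 0.252]
contact_force: [1.2, 0.0, -0.7]
opening: -0.006
grasp_force: 0.0
```

```bash
python3 - <<'E'
from h import *
s=r.sense(); w=r.grab_frame("wrist"); t=r.grab_frame("scene")
print(s["clock"],track(s["eef_pos"]).round(1),s["contact_force"].round(1))
a=np.hstack([cv2.resize(w,(400,250)),cv2.resize(t[150:275,180:380],(400,250))])
cv2.imwrite("pics/w6.png",a[:,:,::-1])
E
```

```text
10.9 [ 76.3 131.7 213.6] [ 1.2  0.  -0.7]
```

View pics/w6.png

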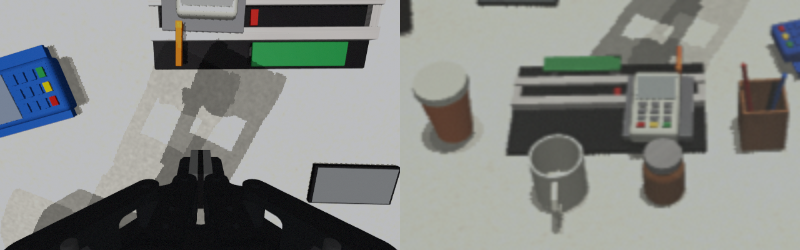

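The carriage is at the pay end, with the pin up behind it at (254,17) in the wrist half. The robot is clear and the bystanders are where they were.

```bash
python3 -c "
from rig import r
print(r.sign_off())"
```

```text
the job is handed in; nothing more can be done
None
```

The card terminal is at the pay end with the red pin sprung up behind the carriage, nothing else on the counter was touched, and I handed the job in at about 11 s.

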